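Swing out the bottle carrier and scan its barcode

ROBOT

A 6-joint arm with a two-finger parallel gripper is mounted at the origin on the work surface. World frame = base frame: x ahead of the robot, y to its left, z up, the work surface at z = 0. Lengths are in m, angles in rad, forces in N, time in s.
With the tool pointing down it reaches from about 0.3 to 0.875 m from the base axis. Payload 6.4 kg.
Tool frame: the origin (TCP) lies on the centre line of the jaws, within the pads' length; the fingertips stand 19 mm ahead of it and the grasp point (between the pads) is the TCP; z points along the fingers, y is the line along which they close (so a half turn about z gives the same grasp; the last joint's range is limited). The gripper opens to 88 mm and grips with 3 to 60 N. Pads are 18 mm wide; open, the fingers measure 123 mm over their backs; the gripper's body (75 mm by 187 mm) begins 45 mm behind the grasp point.
Start: joints at [-1.478, 0.181, 1.607, -0, 1.354, -0.206], TCP at [0.169, -0.55, 0.258] pointing down, gripper open.
Joint ranges: [-2.99, 2.99], [-0.89, 2.07], [0.3, 2.58], [-1.14, 4.28], [0, 2.63], [-3.12, 3.12]. Speed limits (rad/s): [2.57, 2.57, 3.01, 3.14, 3.14, 3.14].

INTERFACE

Orientations are given as a rotation vector (axis times angle).
In Python, from bench import readout, cams, sign_off gives the robot as it stands.
- The arm moves only by the shell command python3 -m jog 'ROWS' [FORCE]. ROWS is JSON, a list of rows, each a list of 3 entries, a list of its own where there are three numbers: the shift along the tool's x, y, z in cm, then the turn about the tool's z in rad, then the closure in counts, from 0 (fully open) to 255 (shut). A call has 1 to 20 rows; each row shifts and turns the commanded pose from where the row before left it, along the tool's axes as they then stand; what a row does not reach is not made up. A row lasts 1/10 s, in which the tool goes at most 50 mm and 8.59 degrees, less where a joint would pass 70% of its speed; a pose out of reach is approached as far as the arm can. A call with a gripper value outside its range is refused whole. The fingers move at their own pace and stop on an object; FORCE is the grip in N (left out, the last holds). Time passes only in rows, so rows that do not move let the fingers close. It gives the time, the measured TCP pose, the force, the opening and the grip force at its end, in the units of the state.
- readout.get_obs(): the state, without advancing time (a new reading comes with each control period).
- cams.capture(name): name is "scene" or "side" or "wrist"; returns the picture (400x640x3 uint8, blue, green, red); there is no depth.
- cams.camera_info(name): a dict with "K" (3x3 intrinsics, pixels), "dist" ([k1, k2, p1, p2, k3] as OpenCV has them; the pictures are not rectified), "rvec" (rotation vector, rad) and "tvec" (3), from world to camera coordinates, as OpenCV has them; the wrist camera has in their place "mount" (4x4, takes a point from camera to tool coordinates, whose origin is the TCP and whose axes are the flange's). Camera axes: x right, y down, z forward; pixel columns grow to the right and rows downward; lengths in m; the calibration is good to about 2 mm. A picture is of the moment at which its call begins: read the wrist's pose just before it. camera_info takes no time and is no camera call.
- sign_off(): hands the job in; it is judged then, once.
Trained networks look in the newest picture that a camera, given by its name, has taken for a name from the list of things; names that differ only in an ending like _2 or _b are one class to them, and where a whole thing is asked for, a point or a joint stands for the part that bears it (a point fixed in the world has none). Each returns a list of dicts, best first, with "confidence" (0 to 1); they miss things now and then, are a little off and sometimes report something else, mostly with a low value. They report only what shows in the picture. A call takes as long as a camera call. They do not tell look-alikes from the thing itself.
- cams.recognise(thing, camera): "rect" ([left, top, right, bottom] in pixels, round what is visible of it).
- cams.cut_out(thing, camera): "pixels" (400x640 bool, what is visible of it) and "rect" ([left, top, right, bottom] in pixels, round what is visible of it).
The state is a dict: "time_s": time; "q": joint angles; "dq": joint speeds; "effort": joint torques, N m; "ee_pos": TCP position; "eef_rot": TCP orientation; "contact_force": force on the tool from outside, world axes, zero at the start; "torque": the same for the moment, N m; "opening": finger opening in m; "finger_force": force on a finger pad.
Only numpy, scipy, OpenCV 4.12 (cv2) and the standard library are available. Lean on these libraries where they do the work, as an engineer would, in place of code of your own. Each camera call takes 0.05 s, during which the arm holds its last target. There are 200 camera calls.

TASK

The barcode label on the bottle in the dosing station's pivoting tray is turned towards the pump, where the scanner cannot get in front of it: push the tray near its free corner so that it swings about its pin, as far as its stop. Then pick up the hand scanner, aim its window squarely at the middle of the label from about 10 cm away, hold it steady there for two seconds, and lay it back gently, right way up, on the black mat and let go. Never touch the station with the scanner, do not drop it, and leave the three other vessels where they stand.

Things in the scene. Friction and masses are not known exactly. Their poses are not given: they have to be found in the camera images.
- station: Fixed dosing station: base plate 8 mm thick (own x -180 to 190, y -170 to 120 mm) with a steel pump module on it (x 50 to 190, y -140 to 60 mm; top 139 mm above the bench, black pump heads to 168 mm) and the pivoting tray. Origin on the tray's pin axis at bench height, z up; at yaw 0 its x points away from the robot, from pin to pump. Position and yaw vary.
- pin (a point): Top of the upright pin about which the tray turns, 50 mm above the bench, on the station's z axis; axes as the station's.
- carrier (a joint): Angle (rad) of the tray about its upright pin, counter-clockwise from above. At 0 it extends along the station's -x and the label faces the pump (+x). Starts at 0 to 0.35. Its stop, a short steel post, is met at 1.571: it then extends along the station's -y and the label faces the station's +y. Light dry friction (2 N at the free corner), no spring: stays where left.
- push_corner (a point): The tray's free outer corner, diagonally opposite the pin, half-way up its wall (26 mm above the bench). Axes turn with the tray (the station's at joint 0). From the pin, in these axes, it lies at (-145, 95) mm. Push the outside of the y = 95 mm wall near this corner in the point's -y direction to swing the tray towards its stop.
- tray (a point): Centre of the tray's underside, 10 mm above the bench; axes turn with the tray. The open steel tray is 160 (x) x 110 (y) mm outside, walls 4 mm, rim 42 mm above the bench; from the pin it spans x -145 to 15, y -15 to 95 mm. A square amber bottle, 80 x 80 mm, its blue cap's top 175 mm above the bench, is fixed in it at (-56, 40) mm from the pin.
- label (a point): Centre of the white barcode label, 62 mm wide and 52 mm high, on the upright face of the amber bottle, 95 mm above the bench. The point's x axis points straight out of the label, z up. From the pin, in tray axes, it lies at (-15, 40) mm.
- scanner: Loose grey hand scanner, a bar 160 mm long. Its origin is the centre of its flat underside; x runs along its length towards the window, z up. The body is 46 mm wide and 50 mm high from x -80 to 38 mm (grasp here, from above, across y); the head from x 36 to 80 mm is 62 mm wide and 56 mm high. Mass about 0.25 kg. A small black button is on top of the head.
- scanner_center (a point): Centre of the scanner, half-way up its 46 mm wide part, 25 mm above its underside and 29 mm above the bench when it lies on the mat. Axes as the scanner's.
- scanner_window (a point): Middle of the scanner's dark window at its front end, 80 mm ahead of scanner_center along x. The beam leaves here along +x (straight ahead along the scanner's length).
- mat: Fixed black rubber mat, 240 x 240 x 4 mm, on which the scanner lies at the start. Origin at the centre of its underside, z up.
- media_bottle: Bystander: clear round bottle with a blue cap, 70 mm in diameter, 160 mm high, standing on the bench. Origin at the centre of its underside.
- beaker: Bystander: clear beaker, 72 mm in diameter, 95 mm high. Origin at the centre of its underside.
- jar: Bystander: white jar with a blue lid, 76 mm in diameter, 90 mm high. Origin at the centre of its underside.
There are look-alikes about, which are no part of the job. What is shaped like the scanner but green or pink is not meant.

How it is judged:
On the way, in this order (a step that is already met when the one before it is completed fails the run):
1. the tray is swung to its stop (value of joint carrier above 1.45 rad), for 0.2 s.
2. the scanner, with the tray still on its stop, is aimed squarely at the label (window 50 to 160 mm from it, beam within 20 mm of its centre, within 17 degrees of square) and held steady for 1 s (value of joint carrier above 1.45 rad and x of label in the frame of scanner_window between 0.05 and 0.16 m and y of label in the frame of scanner_window between -0.02 and 0.02 m and z of label in the frame of scanner_window between -0.02 and 0.02 m and x of scanner_window in the frame of label above 0.04 m and angle between the x axis of scanner_window and the x axis of label, either way round below 0.3 rad and linear speed of scanner below 0.03 m/s and angular speed of scanner below 0.2 rad/s), for 1 s.
At the end, for the whole second after the job is handed in: The tray is still on its stop (within 7 degrees), and the scanner lies at rest, right way up (within 7 degrees), flat on the mat with its centre at least 10 mm inside the mat's edges (value of joint carrier above 1.45 rad and x of scanner_center in the frame of mat between -0.11 and 0.11 m and y of scanner_center in the frame of mat between -0.11 and 0.11 m and angle between scanner's own z axis and vertical below 0.12 rad and height (world z) of scanner_center below 0.036 m and linear speed of scanner below 0.02 m/s and angular speed of scanner below 0.2 rad/s); the robot touches nothing.
It fails at once if the scanner touches the dosing station, its tray or bottle (contact force between scanner and station above 0.5 N).
It fails at once if the scanner is dropped or knocked (moves faster than 0.6 m/s without being held) (linear speed of scanner above 0.6 m/s and contact force between scanner and the fingers below 0.1 N).
It fails at once if the media bottle is moved by more than 30 mm or tipped over (distance of media_bottle from where it was at the start of the episode above 0.03 m or angle between media_bottle's own z axis and vertical above 0.5 rad).
It fails at once if the beaker is moved by more than 30 mm or tipped over (distance of beaker from where it was at the start of the episode above 0.03 m or angle between beaker's own z axis and vertical above 0.5 rad).
It fails at once if the jar is moved by more than 30 mm or tipped over (distance of jar from where it was at the start of the episode above 0.03 m or angle between jar's own z axis and vertical above 0.5 rad).
It also fails if it takes over 72 s, if anything falls off the work surface, if the arm or the gripper's body presses on something with over 40 N, if the wrist force passes 120 N, or if a joint passes its speed limit or range.

## Working session

There is one attempt and no reset: what is moved stays moved. The work goes in short steps, Python scripts to look and compute and a shell command to move; the robot and the scene stay as the last step left them, time stands still between calls to the robot, and variables do not carry over. Pictures are saved under pics/ and viewed, at most 10 in all, crops included, and the job is handed in when it is done.

```bash
mkdir -p pics; ls; python3 - <<'E'
from bench import readout,cams
import cv2,numpy as np
o=readout.get_obs();print({k:np.round(v,3) for k,v in o.items()})
for c in ("scene","side"):
    cv2.imwrite(f"pics/{c}0.png",cams.capture(c))
    for t in ("station","tray","label","scanner","mat","media_bottle","beaker","jar","pin"):
        print(c,t,[(np.round(d["rect"]).tolist(),round(d["confidence"],2)) for d in cams.recognise(t,c)])
    i=cams.camera_info(c);print({k:np.round(v,3).tolist() for k,v in i.items() if k!='x'})
print(cams.camera_info("wrist"))
E
```

```text
pics
{'time_s': np.float64(0.0), 'q': array([-1.478,  0.182,  1.608,  0.   ,  1.354, -0.206]), 'dq': array([ 0.002, -0.001, -0.001, -0.001, -0.   , -0.002]), 'effort': array([ 0.0000e+00, -4.3387e+01, -3.4185e+01,  7.0000e-02,  3.9000e-02,
       -0.0000e+00]), 'ee_pos': array([ 0.169, -0.549,  0.257]), 'eef_rot': array([-3.105, -0.467, -0.   ]), 'contact_force': array([ 0.252,  0.722, -0.527]), 'torque': array([ 0.011, -0.038,  0.003]), 'finger_force': np.float64(0.0), 'opening': np.float64(0.088)}
scene station [([194.0, 197.0, 294.0, 292.0], 0.9)]
scene tray [([248.0, 199.0, 283.0, 246.0], 0.92)]
scene label [([253.0, 196.0, 281.0, 245.0], 0.68)]
scene scanner [([376.0, 192.0, 407.0, 234.0], 0.79), ([442.0, 213.0, 486.0, 257.0], 0.64), ([390.0, 160.0, 409.0, 193.0], 0.56)]
scene mat [([351.0, 203.0, 422.0, 250.0], 0.97)]
scene media_bottle [([166.0, 180.0, 188.0, 221.0], 0.8)]
scene beaker [([385.0, 243.0, 406.0, 279.0], 0.93)]
scene jar [([195.0, 165.0, 217.0, 196.0], 0.67)]
scene pin [([192.0, 196.0, 292.0, 295.0], 0.77)]
{'K': [[464.454, 0.0, 310.834], [0.0, 464.454, 204.618], 
[... 865 characters left out ...]
.0]], 'dist': [0.021, 0.0, 0.0, 0.0, 0.0], 'rvec': [2.442, -0.193, 0.055], 'tvec': [-0.454, 0.154, 1.558]}
{'K': array([[317.2089492 ,   0.        , 322.67926264],
       [  0.        , 317.2089492 , 199.66219754],
       [  0.        ,   0.        ,   1.        ]]), 'dist': array([-0.02805958,  0.        ,  0.        ,  0.        ,  0.        ]), 'mount': array([[-8.19183747e-06, -9.65351104e-01, -2.60954491e-01,
         6.67089673e-02],
       [ 9.99999972e-01,  5.38562868e-05, -2.30622829e-04,
         1.65097638e-04],
       [ 2.36686043e-04, -2.60954486e-01,  9.65351076e-01,
        -1.28059610e-01],
       [ 0.00000000e+00,  0.00000000e+00,  0.00000000e+00,
         1.00000000e+00]])}
```

```bash
python3 - <<'E'
import cv2
a=cv2.imread("pics/side0.png")[90:400,220:520];cv2.imwrite("pics/s1.png",cv2.resize(a,None,fx=1.9,fy=1.9,interpolation=cv2.INTER_CUBIC))
a=cv2.imread("pics/scene0.png")[140:320,150:510];cv2.imwrite("pics/s2.png",cv2.resize(a,None,fx=2.2,fy=2.2,interpolation=cv2.INTER_CUBIC))
E
```

```text
(no output)
```

View pics/s1.png

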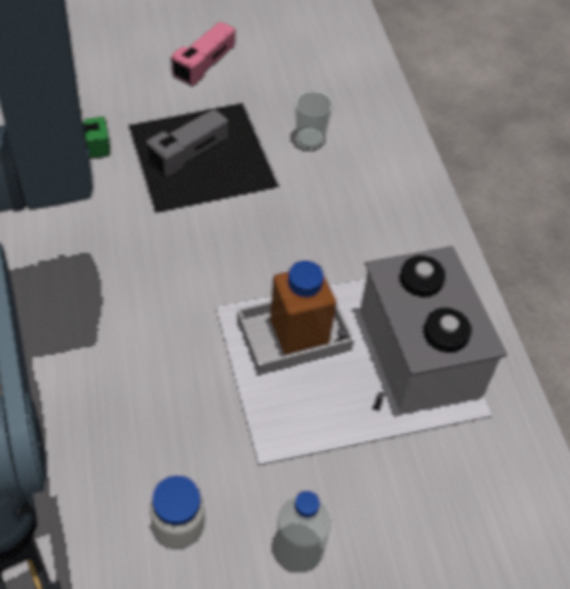

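View pics/s2.png

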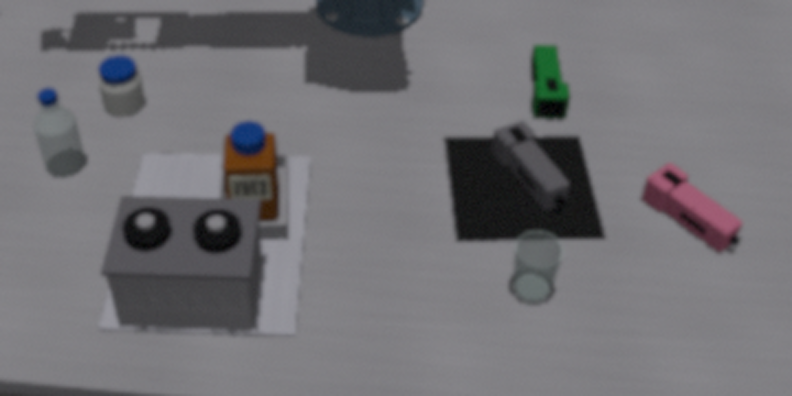

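```bash
cat > h.py <<'E'
import numpy as np,cv2
from scipy.optimize import least_squares
from scipy.spatial.transform import Rotation as R
from bench import readout,cams
def cam(name,obs=None):
    i=cams.camera_info(name)
    if name!="wrist":
        return i["K"],i["dist"],cv2.Rodrigues(np.array(i["rvec"],float))[0],np.array(i["tvec"],float)
    T=np.eye(4);T[:3,:3]=R.from_rotvec(obs["eef_rot"]).as_matrix();T[:3,3]=obs["ee_pos"]
    M=np.linalg.inv(T@i["mount"]);return i["K"],i["dist"],M[:3,:3],M[:3,3]
def proj(c,P):
    return cv2.projectPoints(np.atleast_2d(np.array(P,float)),cv2.Rodrigues(c[2])[0],c[3],np.array(c[0]),np.array(c[1]))[0][:,0]
def ray(c,uv,z):
    n=cv2.undistortPoints(np.array(uv,float).reshape(-1,1,2),np.array(c[0]),np.array(c[1]))[:,0]
    d=np.c_[n,np.ones(len(n))]@c[2];o=-c[2].T@c[3]
    return o+d*((z-o[2])/d[:,2])[:,None]
def place(p,L):  # p=(x,y,yaw)
    L=np.atleast_2d(L).astype(float);c,s=np.cos(p[2]),np.sin(p[2])
    return np.c_[p[0]+c*L[:,0]-s*L[:,1],p[1]+s*L[:,0]+c*L[:,1],L[:,2]]
def fit(obs,p0): # obs list of (cam, local, uv)
    f=lambda p:np.concatenate([(proj(c,place(p,L))-uv).ravel() for c,L,uv in obs])
    r=least_squares(f,p0,loss="soft_l1");return r.x,r.fun.reshape(-1,2)
E
cat > m1.py <<'E'
from h import *
S=cam("side");C=cam("scene")
s=lambda a:np.array(a)/1.9+[220,90]
c=lambda a:np.array(a)/2.2+[150,140]
ob=[(S,np.array([[-.18,-.17,.008],[-.18,.12,.008],[.19,-.17,.008],[.05,.06,.139],[.19,.06,.139],[.19,-.14,.139]]),s([(262,462),(218,308),(490,413),(365,262),(453,247),(505,353)])),
(C,np.array([[-.18,-.17,.008],[-.18,.12,.008],[.19,.12,.008],[.19,-.17,.008]]),c([(145,153),(310,157),(296,329),(105,328)]))]
p,r=fit(ob,[.6,-.2,0]);print("station",p.round(4),r.round(1).tolist())
m=np.array([[-.12,.12,.004],[.12,.12,.004],[.12,-.12,.004],[-.12,-.12,.004]])
q,r=fit([(S,m,s([(131,124),(243,104),(278,186),(157,210)])),(C,m,c([(579,137),(604,237),(458,239),(445,139)]))],[.5,.2,0]);print("mat",q.round(4),r.round(1).tolist())
t,r=fit([(S,np.array([[-.145,.095,.042],[-.145,-.015,.042],[.015,-.015,.042]]),s([(238,310),(262,370),(352,345)]))],p);print("tray",t.round(4),r.round(1).tolist())
print("scanner head/tail",ray(S,s([(160,163),(222,122)]),.03).round(3).tolist())
for n,uv,z in [("beaker",(312,140),0),("jar",(177,500),.09),("mb",(307,503),.16),("green",(97,138),.05),("pink",(185,70),.03)]:
    print(n,ray(S,s([uv]),z).round(3).tolist())
E
python3 m1.py
```

```text
station [ 0.6539 -0.1709  0.065 ] [[-1.7, 0.4], [-1.5, -1.4], [1.2, 0.1], [0.9, -0.3], [-1.0, -0.7], [-0.4, -0.9], [-1.5, -0.0], [-0.1, -0.2], [-0.2, 2.2], [-3.3, 0.1]]
mat [0.4984 0.2959 0.1057] [[-1.4, -0.6], [0.4, -1.6], [1.0, -0.3], [-1.0, 0.6], [0.1, -0.4], [0.6, 0.8], [-1.2, 0.7], [-0.7, -0.9]]
tray [ 0.6529 -0.1823  0.1211] [[0.0, 1.2], [-1.7, -0.6], [1.6, -0.3]]
scanner head/tail [[0.414, 0.259, 0.03], [0.547, 0.348, 0.03]]
beaker [[0.718, 0.3, 0.0]]
jar [[0.356, -0.425, 0.09]]
mb [[0.517, -0.485, 0.16]]
green [[0.302, 0.324, 0.05]]
pink [[0.497, 0.512, 0.03]]
```

```bash
cat >> h.py <<'E'
def go(x,y,z,ytool):
    """cm shift in current tool axes, and turn (rad about tool z) so that tool y has world yaw ytool (mod pi)"""
    o=readout.get_obs();M=R.from_rotvec(o["eef_rot"]).as_matrix()
    d=M.T@(np.array([x,y,z])-o["ee_pos"])*100
    yaw=np.arctan2(M[1,1],M[0,1]);a=(ytool-yaw+np.pi/2)%np.pi-np.pi/2
    print("t",round(float(o["time_s"]),2),"pos",o["ee_pos"].round(4),"yaw",round(yaw,3),"q1,q6",o["q"][[0,5]].round(2),"shift cm",d.round(2),"turn",round(-a,3))
E
python3 -c "
from h import *
go(.4925,-.0268,.257,-1.45)"
```

```text
t 1.0 pos [ 0.1693 -0.5495  0.2577] yaw -1.272 q1,q6 [-1.48 -0.21] shift cm [ 46.28 -40.45   0.07] turn 0.178
```

```bash
python3 -m jog '[[[2.9,-2.5,0],0,255],[[2.9,-2.5,0],0,255],[[2.9,-2.5,0],0,255],[[2.9,-2.5,0],0,255],[[2.9,-2.5,0],0,255],[[2.9,-2.5,0],0,255],[[2.9,-2.5,0],0,255],[[2.9,-2.5,0],0,255],[[2.9,-2.5,0],0,255],[[2.9,-2.5,0],0,255],[[2.9,-2.5,0],0,255],[[2.9,-2.5,0],0,255],[[2.9,-2.5,0],0,255],[[2.9,-2.5,0],0,255],[[2.9,-2.5,0],0,255],[[2.9,-2.5,0],0,255],[[0,0,0],0.09,255],[[0,0,0],0.09,255],[[0,0,0],0,255],[[0,0,0],0,255]]' 10
python3 - <<'E'
from h import *
go(.4925,-.0268,.257,-1.45)
o=readout.get_obs();im=cams.capture("wrist");cv2.imwrite("pics/w1.png",im)
np.savez("w1.npz",**o)
for t in("tray","label","scanner"):print(t,[(np.round(d["rect"]).tolist(),round(d["confidence"],2)) for d in cams.recognise(t,"wrist")])
c=cam("wrist",o)
for k,a in(("station",.065),("tray",.12)):
    print(proj(c,place([.654,-.171,a],[[-.145,.095,.042],[-.145,-.015,.042],[.015,-.015,.042],[.015,.095,.042],[0,0,.05],[-.18,.12,.008]])).round().tolist())
E
```

```text
time_s: 3.0
ee_pos: [0.4949, -0.0307, 0.2577]
eef_rot: [-3.136, -0.19, -0.0]
contact_force: [0.4, -0.8, 0.5]
opening: 0.0008
finger_force: 0.0
t 3.0 pos [ 0.4949 -0.0307  0.2577] yaw -1.45 q1,q6 [-0.3   1.15] shift cm [-0.19 -0.42  0.07] turn 0.0
tray [([378.0, 23.0, 553.0, 183.0], 0.69)]
label [([377.0, 23.0, 556.0, 180.0], 0.75)]
scanner [([2.0, 85.0, 95.0, 233.0], 0.57)]
[[373.0, 175.0], [471.0, 181.0], [498.0, 23.0], [388.0, 15.0], [485.0, 36.0], [346.0, 197.0]]
[[380.0, 180.0], [478.0, 180.0], [498.0, 22.0], [387.0, 21.0], [485.0, 36.0], [354.0, 202.0]]
```

View pics/w1.png

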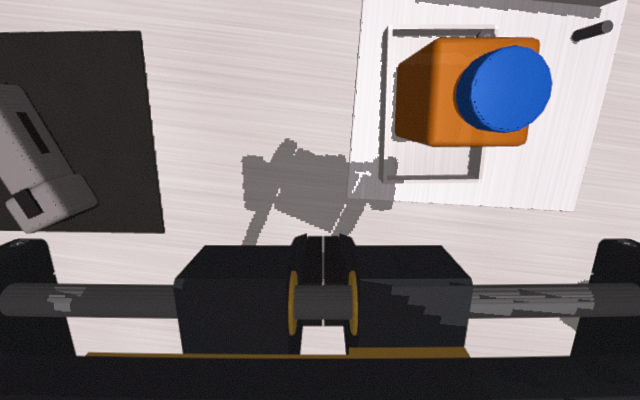

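```bash
python3 -m jog '[[[-0.2,-0.4,3.6],0,255],[[0,0,3.6],0,255],[[0,0,3.6],0,255],[[0,0,3.6],0,255],[[0,0,3.6],0,255],[[0,0,3.5],0,255],[[0,0,0],0,255],[[0,1.5,0],0,255],[[0,1.5,0],0,255],[[0,1,0],0,255],[[0,0.5,0],0,255],[[0,0,0],0,255]]'
python3 -c "
from h import *
p=place([.654,-.171,.12],[[-.143,.1125,.042]])[0];go(*p,-1.45)"
```

```text
time_s: 4.4
ee_pos: [0.4987, -0.073, 0.0438]
eef_rot: [3.135, 0.184, 0.003]
contact_force: [-0.2, 1.2, -0.2]
opening: 0.0006
finger_force: 0.0
t 4.4 pos [ 0.4987 -0.073   0.0438] yaw -1.454 q1,q6 [-0.38  1.07] shift cm [-0.05  0.34  0.18] turn -0.004
```

```bash
python3 -m jog '[[[0,0.3,0],0,255],[[-0.65,0.88,0],-0.06,255],[[-0.65,0.88,0],-0.06,255],[[-0.65,0.88,0],-0.06,255],[[-0.65,0.88,0],-0.06,255],[[-0.65,0.88,0],-0.06,255],[[-0.65,0.88,0],-0.06,255],[[-0.65,0.88,0],-0.06,255],[[-0.65,0.88,0],-0.06,255],[[-0.65,0.88,0],-0.06,255],[[-0.65,0.88,0],-0.06,255],[[-0.65,0.88,0],-0.06,255],[[-0.65,0.88,0],-0.06,255],[[0,0,0],0,255]]'
python3 - <<'E'
from h import *
a=.12+.72;p=place([.654,-.171,a],[[-.143,.1125,.042]])[0];go(*p,a-np.pi/2)
o=readout.get_obs();im=cams.capture("wrist");cv2.imwrite("pics/w2.png",im)
E
```

```text
time_s: 5.8
ee_pos: [0.4737, -0.2013, 0.0425]
eef_rot: [-2.868, -1.28, 0.001]
contact_force: [0.0, 0.3, 0.2]
opening: 0.0003
finger_force: 0.1
t 5.8 pos [ 0.4737 -0.2013  0.0425] yaw -0.732 q1,q6 [-0.63  0.1 ] shift cm [-0.02  0.15  0.05] turn -0.001
```

View pics/w2.png

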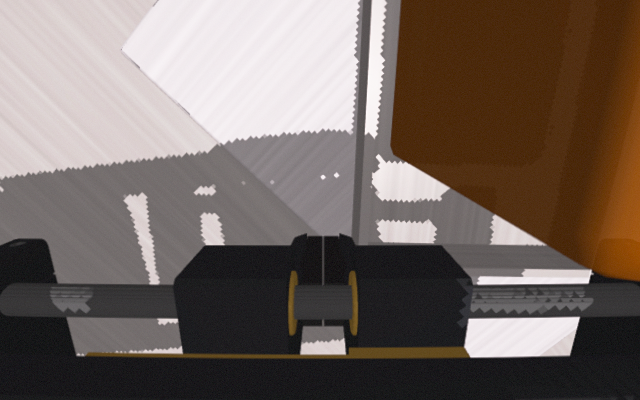

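The tray wall (x≈360) runs parallel beside the closed fingers (edge ≈355) and is swinging with them; the bottle is clear of the gripper body. Continuing.

```bash
python3 -m jog '[[[-0.65,0.88,0],-0.06,255],[[-0.65,0.88,0],-0.06,255],[[-0.65,0.88,0],-0.06,255],[[-0.65,0.88,0],-0.06,255],[[-0.65,0.88,0],-0.06,255],[[-0.65,0.88,0],-0.06,255],[[-0.65,0.88,0],-0.06,255],[[-0.65,0.88,0],-0.06,255],[[-0.65,0.88,0],-0.06,255],[[-0.65,0.88,0],-0.06,255],[[-0.65,0.88,0],-0.06,255],[[-0.65,0.88,0],-0.06,255],[[0,0.2,0],0,255],[[0,0,0],0,255]]'
python3 -c "
from h import *
a=.065+1.571;p=place([.654,-.171,a],[[-.143,.1125,.042]])[0];go(*p,a-np.pi/2);print(readout.get_obs()['contact_force'])"
```

```text
time_s: 7.25
ee_pos: [0.5416, -0.3114, 0.0426]
eef_rot: [2.236, 2.207, -0.0]
contact_force: [-0.7, -0.4, -0.4]
opening: 0.0004
finger_force: 0.5
t 7.25 pos [ 0.5416 -0.3114  0.0426] yaw -0.013 q1,q6 [-0.71 -0.7 ] shift cm [-0.95  0.96  0.06] turn -0.079
[-0.66786037 -0.35157446 -0.35140626]
```

```bash
python3 -m jog '[[[-0.65,0.88,0],-0.06,255],[[-0.2,0.3,0],-0.02,255],[[0,0.2,0],0,255],[[0,0.2,0],0,255],[[0,0,0],0,255]]'
python3 -m jog '[[[0,0.2,0],0,255],[[0,0.2,0],0,255],[[0,0.2,0],0,255],[[0,0,0],0,255]]'

```

```text
time_s: 7.75
ee_pos: [0.5514, -0.3181, 0.0423]
eef_rot: [-2.135, -2.286, 0.009]
contact_force: [-27.8, 1.5, 18.4]
opening: 0.0006
finger_force: 15.2
time_s: 8.15
ee_pos: [0.5517, -0.3181, 0.0423]
eef_rot: [-2.128, -2.279, 0.019]
contact_force: [-53.4, 0.8, 35.9]
opening: 0.0004
finger_force: 28.7
```

```bash
python3 -m jog '[[[0,-1,0],0,255],[[0,-3,0],0,255],[[0,0,-3.5],0,255],[[0,0,-3.5],0,255],[[0,0,-3.5],0,255],[[0,0,-3.5],0,255],[[0,0,-3.5],0,255],[[0,0,-3.5],0,255],[[0,0,0],0,255]]'
python3 -c "
from h import *
go(.48,.30,.255,-.98)"
```

```text
time_s: 9.05
ee_pos: [0.526, -0.3229, 0.2591]
eef_rot: [2.138, 2.288, 0.002]
contact_force: [0.6, -0.3, 0.2]
opening: 0.0005
finger_force: 0.0
t 9.05 pos [ 0.526  -0.3229  0.2591] yaw 0.068 q1,q6 [-0.74 -0.81] shift cm [ 6.246e+01 -3.800e-01 -4.000e-02] turn 1.048
```

```bash
python3 -m jog '[[[3.9,0,0],0,255],[[3.9,0,0],0,255],[[3.9,0,0],0,255],[[3.9,0,0],0,255],[[3.9,0,0],0,255],[[3.9,0,0],0,255],[[3.9,0,0],0,255],[[3.9,0,0],0,255],[[3.9,0,0],0,255],[[3.9,0,0],0,255],[[3.9,0,0],0,255],[[3.9,0,0],0,255],[[3.9,0,0],0,0],[[3.9,0,0],0,0],[[3.9,0,0],0,0],[[3.9,0,0],0,0],[[0,0,0],0.13,0],[[0,0,0],0.13,0],[[0,0,0],0.13,0],[[0,0,0],0.13,0]]'
python3 -m jog '[[[0,0,0],0.13,0],[[0,0,0],0.13,0],[[0,0,0],0.13,0],[[0,0,0],0.13,0],[[0,0,0],0,0],[[0,0,0],0,0]]'
python3 - <<'E'
from h import *
go(.48,.30,.255,-.98)
o=readout.get_obs();im=cams.capture("wrist");cv2.imwrite("pics/w3.png",im);np.savez("w3.npz",**o)
for d in cams.cut_out("scanner","wrist"):
    m=d["pixels"].astype(np.uint8);r=cv2.minAreaRect(cv2.findNonZero(m));print(d["confidence"],d["rect"],r,ray(cam("wrist",o),cv2.boxPoints(r),.05).round(3).tolist())
o2=readout.get_obs()
im=cams.capture("scene");cv2.imwrite("pics/scene2.png",im)
im=cams.capture("side");cv2.imwrite("pics/side2.png",im)
E
```

```text
time_s: 11.05
ee_pos: [0.4799, 0.3012, 0.2515]
eef_rot: [-2.666, -1.66, 0.002]
contact_force: [0.8, -0.5, 0.9]
opening: 0.062
finger_force: 0.0
time_s: 11.65
ee_pos: [0.4804, 0.3008, 0.252]
eef_rot: [-3.0, -0.932, 0.001]
contact_force: [0.4, 0.1, -0.3]
opening: 0.0879
finger_force: 0.0
t 11.65 pos [0.4804 0.3008 0.252 ] yaw -0.969 q1,q6 [0.35 1.32] shift cm [-0.07  0.04 -0.3 ] turn 0.011
0.69 [282.9, 88.2, 340.2, 253.5] ((313.3369140625, 169.93539428710938), (55.80283737182617, 160.6966552734375), 3.179830312728882) [[0.388, 0.294, 0.05], [0.537, 0.379, 0.05], [0.566, 0.332, 0.05], [0.42, 0.24, 0.05]]
0.68 [104.1, 0.0, 193.7, 60.3] ((148.5, 31.5), (63.0, 89.0), 90.0) [[0.505, 0.568, 0.05], [0.552, 0.497, 0.05], [0.504, 0.47, 0.05], [0.455, 0.544, 0.05]]
0.62 [169.5, 257.1, 240.9, 357.1] ((205.8502960205078, 309.29266357421875), (9.971864700317383, 117.64105224609375), 34.93931198120117) [[0.184, 0.334, 0.05], [0.348, 0.331, 0.05], [0.348, 0.319, 0.05], [0.182, 0.321, 0.05]]
```

View pics/w3.png

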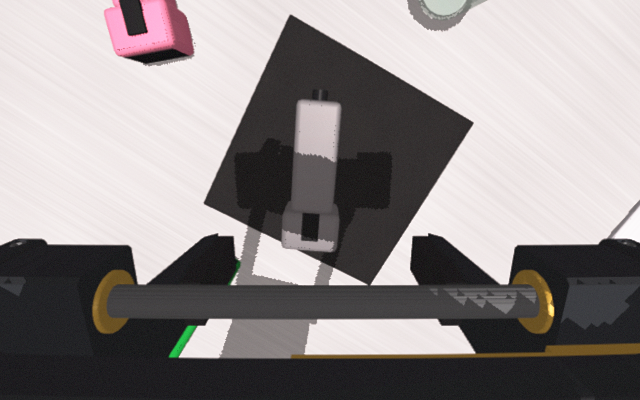

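Candidates: grey bar on the mat (313,170), pink (148,30), green (about 200,320). The grey one on the black mat is the scanner; its head with the button (310,230) faces the robot. Enlarged confirmation and fit:

```bash
python3 - <<'E'
from h import *
o=dict(np.load("w3.npz"));c=cam("wrist",o)
L=np.array([[-.08,-.023,.052],[-.08,.023,.052],[.08,-.031,.058],[.08,.031,.058]])
p,r=fit([(c,L,np.array([(297,100),(341,100),(283,247),(338,249)]))],[.48,.3,-2.55]);print(p.round(4),r.round(1).tolist())
mm=np.array([[-.12,.12,.004],[.12,.12,.004],[.12,-.12,.004],[-.12,-.12,.004]])
m,r=fit([(c,mm,np.array([(290,15),(473,123),(369,285),(205,203)]))],[.5,.3,.1]) 
for k in range(4):
    m,r=fit([(c,mm,np.roll(np.array([(290,15),(473,123),(369,285),(205,203)]),k,0))],[.5,.3,.1])
    if abs(r).max()<8: print("mat",m.round(4),r.round(1).tolist())
go(p[0],p[1],.034,p[2]+np.pi/2)
im=cv2.imread("pics/w3.png")[80:270,200:440]
cv2.imwrite("pics/w3c.png",cv2.resize(im,None,fx=2.5,fy=2.5))
a=cv2.imread("pics/side2.png")[180:350,320:500];b=cv2.imread("pics/scene2.png")[170:300,170:310]
cv2.imwrite("pics/st.png",np.hstack([cv2.resize(a,(423,400)),cv2.resize(b,(377,400))]))
E
```

```text
[ 0.4772  0.309  -2.6004] [[-1.2, -3.3], [1.2, -0.4], [-0.6, 1.4], [0.6, 2.6]]
mat [ 0.4948  0.2945 -1.4633] [[-0.2, -1.4], [1.3, 0.1], [0.4, 1.1], [-2.8, 0.7]]
mat [0.4948 0.2945 0.1075] [[-2.8, 0.7], [-0.2, -1.4], [1.3, 0.1], [0.4, 1.1]]
mat [0.4948 0.2945 1.6783] [[0.4, 1.1], [-2.8, 0.7], [-0.2, -1.4], [1.3, 0.1]]
t 11.85 pos [0.4808 0.3006 0.2526] yaw -0.971 q1,q6 [0.35 1.32] shift cm [ 0.17 -0.89 21.86] turn 0.059
```

View pics/w3c.png

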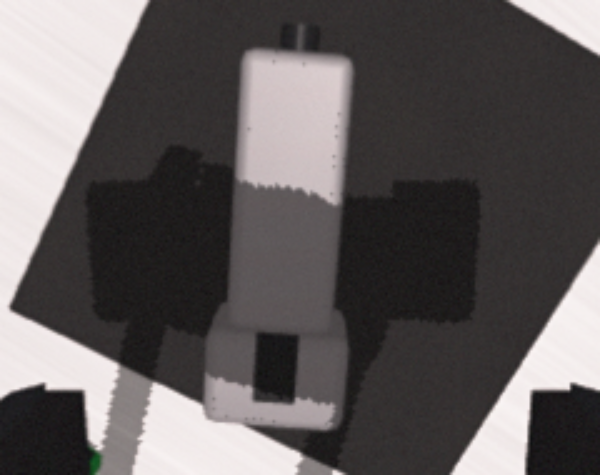

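View pics/st.png

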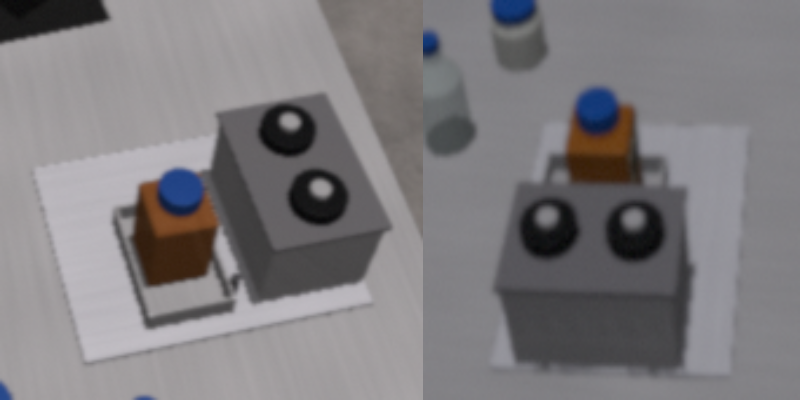

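Crop confirms the grey scanner, head towards image bottom; the tray stands against its stop. Grasping.

```bash
python3 -m jog '[[[0.2,-0.9,3.6],0.06,0],[[0,0,3.6],0,0],[[0,0,3.6],0,0],[[0,0,3.6],0,0],[[0,0,3.6],0,0],[[0,0,2.5],0,0],[[0,0,1.2],0,0],[[0,0,0],0,0],[[0,0,0],0,60],[[0,0,0],0,100],[[0,0,0],0,140],[[0,0,0],0,180],[[0,0,0],0,255],[[0,0,0],0,255],[[0,0,0],0,255],[[0,0,0],0,255]]' 20
python3 -c "
from h import *
go(.4772,.309,.034,-2.6+1.5708)"
```

```text
time_s: 13.45
ee_pos: [0.4777, 0.3094, 0.0362]
eef_rot: [-3.028, -0.836, -0.001]
contact_force: [-2.6, 2.5, 5.7]
opening: 0.0457
finger_force: 20.0
t 13.45 pos [0.4777 0.3094 0.0362] yaw -1.032 q1,q6 [0.37 1.4 ] shift cm [-0.06  0.01  0.22] turn -0.003
```

```bash
python3 -m jog '[[[0,0,-1],0,255],[[0,0,-3],0,255],[[0,0,-4],0,255],[[0,0,0],0,255]]'
python3 - <<'E'
from h import *
P=place([.654,-.171,1.636],[[-.056,.04,.175],[-.015,.04,.095]]);print(P)
for n in("side","scene"):
    im=cv2.imread(f"pics/{n}2.png");h=cv2.cvtColor(im,cv2.COLOR_BGR2HSV)
    m=cv2.inRange(h,(100,140,60),(130,255,255));k,l,s,ce=cv2.connectedComponentsWithStats(m)
    print(n,proj(cam(n),P[0]),[(s[i].tolist(),ce[i].round(1).tolist(),ray(cam(n),[ce[i]],.168).round(4).tolist()) for i in range(1,k) if s[i,4]>40])
l=P[1];yaw=1.636;d=np.array([np.cos(yaw),np.sin(yaw)])
for dist in(.10,.17):
    t=l[:2]+d*(dist+.08);go(t[0],t[1],.102,.065)
E
```

```text
time_s: 13.85
ee_pos: [0.481, 0.3103, 0.1213]
eef_rot: [-3.028, -0.836, -0.015]
contact_force: [1.4, -0.5, -1.8]
opening: 0.0456
finger_force: 20.0
[[ 0.61773382 -0.2294873   0.175     ]
 [ 0.61506236 -0.18857442  0.095     ]]
side [[397.21248804 258.28489974]] [([388, 252, 18, 19, 263], [396.5, 261.0], [[0.6155, -0.2334, 0.168]]), ([301, 341, 24, 25, 462], [312.4, 352.9], [[0.3521, -0.4574, 0.168]]), ([376, 349, 11, 13, 110], [381.1, 354.8], [[0.5142, -0.488, 0.168]])]
scene [[234.08254913 203.26299325]] [([433, 39, 42, 35, 1216], [453.7, 56.3], [[-0.5854, 0.6552, 0.168]]), ([272, 54, 8, 7, 43], [275.4, 56.8], [[-0.4772, -0.2542, 0.168]]), ([196, 166, 15, 11, 138], [203.0, 171.1], [[0.4544, -0.3795, 0.168]]), ([228, 199, 14, 14, 159], [234.3, 205.3], [[0.6201, -0.229, 0.168]])]
t 13.85 pos [0.481  0.3103 0.1213] yaw -1.032 q1,q6 [0.37 1.4 ] shift cm [-5.9  33.68  1.94] turn -1.097
t 13.85 pos [0.481  0.3103 0.1213] yaw -1.032 q1,q6 [0.37 1.4 ] shift cm [-2.71 27.45  1.95] turn -1.097
```

```bash
python3 -m jog '[[[-0.27,2.75,0],0,255],[[-0.27,2.75,0],0,255],[[-0.27,2.75,0],0,255],[[-0.27,2.75,0],0,255],[[-0.27,2.75,0],0,255],[[-0.27,2.75,0],0,255],[[-0.27,2.75,0],0,255],[[-0.27,2.75,0],0,255],[[-0.27,2.75,0],0,255],[[-0.27,2.75,0],0,255],[[0,0,0.5],-0.12,255],[[0,0,0.5],-0.12,255],[[0,0,0.5],-0.12,255],[[0,0,0.4],-0.12,255],[[0,0,0],-0.12,255],[[0,0,0],-0.12,255],[[0,0,0],-0.12,255],[[0,0,0],-0.12,255],[[0,0,0],-0.12,255],[[0,0,0],0,255]]'
python3 - <<'E'
from h import *
l=np.array([.615,-.189]);yaw=1.636;d=np.array([np.cos(yaw),np.sin(yaw)])
t=l[:2]+d*(.10+.08);go(t[0],t[1],.102,.065)
im=cams.capture("wrist");a=cams.capture("side");b=cams.capture("scene")
a=a[130:300,280:500];b=b[150:300,200:420]
cv2.imwrite("pics/w4.png",np.vstack([np.hstack([cv2.resize(a,(400,309)),cv2.resize(b,(400,309))]),cv2.resize(im,(800,500))[:290]]))
E
```

```text
time_s: 15.85
ee_pos: [0.5946, 0.0591, 0.0955]
eef_rot: [-2.165, -2.274, 0.002]
contact_force: [0.6, 0.3, -2.0]
opening: 0.0458
finger_force: 20.0
t 15.85 pos [0.5946 0.0591 0.0955] yaw 0.049 q1,q6 [-0.1  -0.15] shift cm [-6.88  0.53 -0.65] turn -0.016
```

View pics/w4.png

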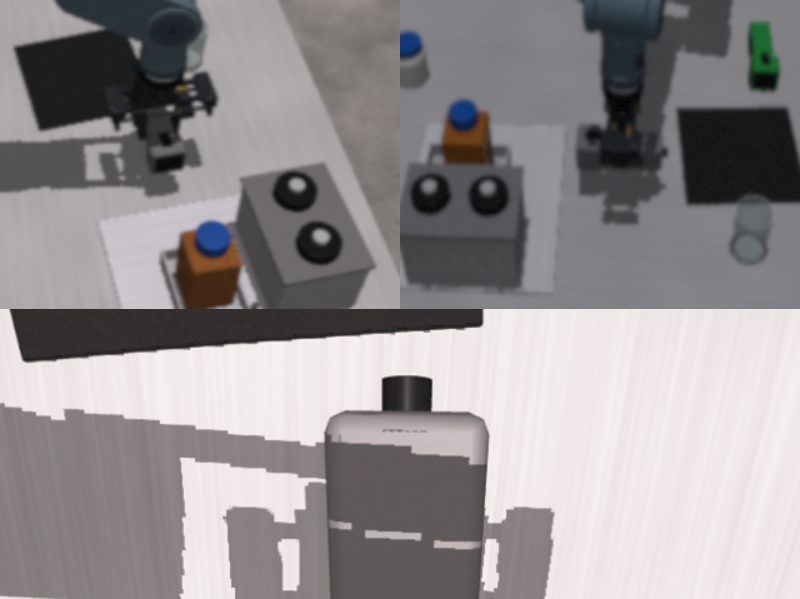

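The scanner is held straight, its head towards the bottle with clear space between. Advancing to 10 cm and holding.

```bash
python3 -m jog '[[[0,0.5,-0.6],-0.016,255],[[-1.5,0,0],0,255],[[-1.5,0,0],0,255],[[-1.5,0,0],0,255],[[-1.5,0,0],0,255],[[-0.6,0,0],0,255],[[-0.3,0,0],0,255],[[0,0,0],0,255],[[0,0,0],0,255]]'
python3 - <<'E'
from h import *
go(.615-.065*.18,-.189+.998*.18,.102,.065)
E
```

```text
time_s: 16.9
ee_pos: [0.6048, -0.0091, 0.1026]
eef_rot: [-2.149, -2.291, -0.0]
contact_force: [-0.4, 0.5, -2.6]
opening: 0.0459
finger_force: 20.0
t 16.9 pos [ 0.6048 -0.0091  0.1026] yaw 0.064 q1,q6 [-0.21 -0.28] shift cm [-0.02 -0.15  0.06] turn -0.001
```

```bash
python3 -m jog '[[[0,0,0],0,255],[[0,0,0],0,255],[[0,0,0],0,255],[[0,0,0],0,255],[[0,0,0],0,255],[[0,0,0],0,255],[[0,0,0],0,255],[[0,0,0],0,255],[[0,0,0],0,255],[[0,0,0],0,255],[[0,0,0],0,255],[[0,0,0],0,255],[[0,0,0],0,255],[[0,0,0],0,255],[[0,0,0],0,255],[[0,0,0],0,255],[[0,0,0],0,255],[[0,0,0],0,255],[[0,0,0],0,255],[[0,0,0],0,255]]'
python3 - <<'E'
from h import *
im=cams.capture("side")[170:300,320:480];b=cams.capture("scene")[150:300,200:420]
cv2.imwrite("pics/hold.png",np.hstack([cv2.resize(im,(400,325),interpolation=2),cv2.resize(b,(400,325))]))
E
```

```text
time_s: 18.9
ee_pos: [0.6049, -0.0094, 0.1027]
eef_rot: [-2.149, -2.291, 0.0]
contact_force: [-0.2, -0.8, -2.5]
opening: 0.0457
finger_force: 20.0
```

View pics/hold.png

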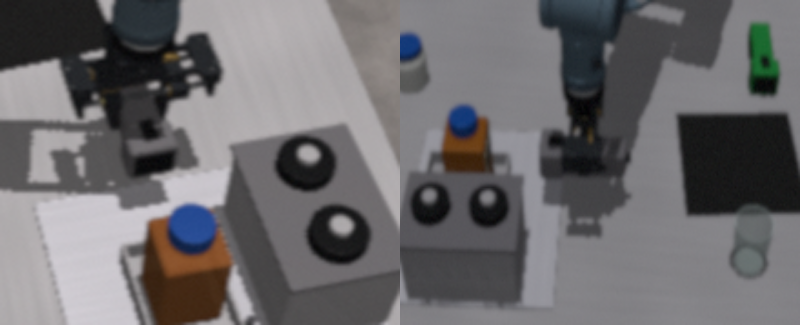

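```bash
python3 -m jog '[[[1,0,0],0,255],[[2.5,0,0],0,255],[[2.5,0,0],0,255],[[0,0,-1],0,255],[[0,0,-1],0,255],[[0,0,0],0,255]]'
python3 -c "
from h import *
go(.496,.293,.13,.065)"
```

```text
time_s: 19.6
ee_pos: [0.6026, 0.0501, 0.1251]
eef_rot: [2.147, 2.289, 0.004]
contact_force: [0.0, 0.1, -2.2]
opening: 0.0458
finger_force: 20.0
t 19.6 pos [0.6026 0.0501 0.1251] yaw 0.064 q1,q6 [-0.11 -0.18] shift cm [24.92 -9.08 -0.55] turn -0.001
```

```bash
python3 -m jog '[[[2.5,-0.9,0],0,255],[[2.5,-0.9,0],0,255],[[2.5,-0.9,0],0,255],[[2.5,-0.9,0],0,255],[[2.5,-0.9,0],0,255],[[2.5,-0.9,0],0,255],[[2.5,-0.9,0],0,255],[[2.5,-0.9,0],0,255],[[2.5,-0.9,0],0,255],[[2.5,-0.9,0],0,255],[[0,0,0],0,255],[[0,0,2],0,255],[[0,0,2],0,255],[[0,0,2],0,255],[[0,0,1.3],0,255],[[0,0,0],0,255],[[0,0,0],0,255]]'
python3 -c "
from h import *
go(.496,.293,.0365,.065)"
```

```text
time_s: 21.3
ee_pos: [0.4958, 0.2937, 0.05]
eef_rot: [2.15, 2.29, 0.0]
contact_force: [-0.5, 0.8, -2.0]
opening: 0.0457
finger_force: 20.0
t 21.3 pos [0.4958 0.2937 0.05  ] yaw 0.063 q1,q6 [0.33 0.27] shift cm [-0.08  0.01  1.35] turn -0.002
```

```bash
python3 -m jog '[[[0,0,0.5],0,255],[[0,0,0.4],0,255],[[0,0,0.2],0,255],[[0,0,0.15],0,255],[[0,0,0],0,255],[[0,0,0],0,255]]'
```

```text
time_s: 21.9
ee_pos: [0.4953, 0.2943, 0.0373]
eef_rot: [2.149, 2.291, 0.0]
contact_force: [-0.2, -0.9, -2.5]
opening: 0.0458
finger_force: 20.0
```

```bash
python3 -m jog '[[[0,0,0.1],0,255],[[0,0,0.05],0,255],[[0,0,0],0,255],[[0,0,0],0,255]]'
```

```text
time_s: 22.3
ee_pos: [0.4955, 0.2943, 0.0362]
eef_rot: [2.149, 2.291, 0.001]
contact_force: [-1.7, -0.2, 4.8]
opening: 0.0459
finger_force: 20.0
```

Contact with the mat (weight off, +5 N). Releasing and rising.

```bash
python3 -m jog '[[[0,0,0],0,110],[[0,0,0],0,60],[[0,0,0],0,0],[[0,0,0],0,0],[[0,0,0],0,0],[[0,0,0],0,0],[[0,0,-1],0,0],[[0,0,-3],0,0],[[0,0,-4],0,0],[[0,0,-4],0,0],[[0,0,-4],0,0],[[0,0,-4],0,0],[[0,0,0],0,0],[[0,0,0],0,0]]'
python3 - <<'E'
from h import *
a=cams.capture("side")[90:400,220:520];cv2.imwrite("pics/end.png",cv2.resize(np.hstack([cv2.resize(cams.capture("wrist"),(496,310)),a]),None,fx=1,fy=1))
E
```

```text
time_s: 23.7
ee_pos: [0.4957, 0.2944, 0.2374]
eef_rot: [2.148, 2.29, 0.004]
contact_force: [0.2, -0.1, -0.3]
opening: 0.0882
finger_force: 0.0
```

View pics/end.png

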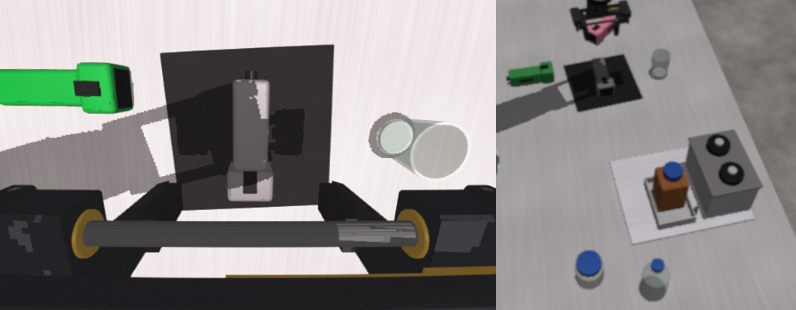

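The scanner lies flat and central on the mat, button up, and the gripper is clear of it. The tray is on its stop and the other vessels are where they stood.

```bash
python3 -c "
from bench import sign_off
print(sign_off())"
```

```text
the job is handed in; nothing more can be done
None
```

I handed the job in at about 24 s. The tray is on its stop and the scanner lies right way up on the mat, released. It was held about 10 cm from the label for 2 s; I set that aim from measured poses and did not check it through the scanner. The sign-off returned no verdict.

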